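# Set the recipe tablet for the place at the saucer

## Task

The spice cabinet's drop-down flap hangs open where it crowds the recipe tablet: first swing it up until it is shut, so the tablet can be read from the yellow saucer's place. Then swivel the tablet on its stand so its screen faces straight towards the middle of the saucer, and tilt it up so it leans back 30 degrees from upright. Be gentle with the glass screen, leave the saucer, canister, tumblers and pan where they stand, and let go of everything.

Things in the scene. Friction and masses are not known exactly. Their poses are not given: they have to be found in the camera images.
- cabinet: Cream metal spice cabinet, fixed to the counter: 220 wide (its x), 156 deep, 205 high on 33 mm rubber feet. Its front looks along its own -y. Origin on the counter, under the middle of the flap's hinge line; the box lies from y = +6 to +156 mm.
- flap_hinge (a point): Fixed point of the cabinet on the middle of the flap's hinge line, 45 mm above the counter. Axes as the cabinet's: x along the hinge, y into the cabinet, z up.
- flap (a joint): Angle (rad) of the bottom-hinged teal flap: 0 = shut (upright), positive = its top edge swung outward and down, 1.45 at most. The flap is 200 wide, reaches 140 mm from the hinge line, 12 mm thick (6 mm either side of the hinge plane), with only a flush dark grip strip. A stiff friction hinge (about 0.4 N m, plus its weight of 0.35 kg) keeps it at any angle.
- stand: Heavy dark steel foot of the tablet stand, 140 across, fixed to the counter; it carries swivel post and tablet. Origin on the counter under the swivel axis; its own yaw varies.
- swivel_axis (a point): Point of the swivel post where its upright axis meets the tilt axis, 150 mm above the counter. The frame swivels with the tablet but does not tilt: -x is the level direction in which the screen faces, y runs along the tilt axis, z up.
- turret (a joint): Swivel angle (rad) of the post relative to the stand's foot, positive anticlockwise seen from above; at 0 the screen faces the foot's own -x. Range -1.5 to 1.5. Held by friction of about 0.15 N m.
- tablet (a joint): Tilt (rad) of the tablet: 0 = screen upright, positive = top leaning back away from the viewer. Range -0.1 to 1.3. Held by friction of about 0.35 N m, so it stays where it is left; pressing the lower half of the screen raises it, pressing the top half leans it back.
- screen (a point): Centre of the tablet's screen surface. The tablet is a silver slab 200 wide (its y), 140 high (its z), 10 thick, blue and orange screen on its -x side. The screen surface lies 25 mm in front of the tilt axis and the back 15 mm in front of it; the tilt axis crosses behind the screen's centre. This frame tilts with the tablet.
- saucer: Yellow melamine saucer, 140 across, 20 high, loose. Origin at the centre of its underside.
- canister: Closed steel sugar canister, 102 across, 160 high with its knob, loose. Origin at the centre of its underside.
- tumbler_a: Glass tumbler, 72 across, 115 high, loose, standing in front of the tablet. Origin at the centre of its underside.
- tumbler_b: Glass tumbler, 72 across, 115 high, loose, standing to the right of the tablet as seen from the robot. Origin at the centre of its underside.
- pan: Steel pan, 180 across, 50 high, with a black handle 14 mm thick that runs along its own +y to 270 mm from the centre at about 55 mm height; loose. Origin at the centre of its underside.
There are look-alikes about, which are no part of the job. What is shaped like the stand but brown or red is not meant.

How it is judged:
On the way, in this order (a step that is already met when the one before it is completed fails the run):
1. the flap is swung shut (value of joint flap below 0.08 rad), for 0.2 s.
2. the tablet faces the saucer and leans back 30 degrees (value of joint tablet between 0.42 and 0.63 rad and x of saucer in the frame of swivel_axis below -0.1 m and y of saucer in the frame of swivel_axis between -0.03 and 0.03 m), for 0.2 s.
At the end, for the whole second after the job is handed in: The flap is shut (within 0.08 rad); the screen's level facing line from the swivel axis passes within 30 mm of the saucer's centre, saucer in front of the screen; the tablet leans back 30 degrees from upright, within 6 degrees (0.42 to 0.63 rad); all joints at rest (all of step 2 and value of joint flap below 0.08 rad and velocity of joint tablet between -0.05 and 0.05 rad/s and velocity of joint turret between -0.05 and 0.05 rad/s and velocity of joint flap between -0.05 and 0.05 rad/s); the robot touches nothing.
It fails at once if the saucer is shifted more than 20 mm (distance of saucer from where it was at the start of the episode above 0.02 m).
It fails at once if the canister, a tumbler or the pan is shifted more than 25 mm or tipped (distance of any of canister, tumbler_a, tumbler_b, pan from where it was at the start of the episode above 0.025 m or angle between any of canister, tumbler_a, tumbler_b, pan's own z axis and vertical above 0.4 rad).
It fails at once if the tablet or its stand is pressed or struck with more than 40 N (contact force between stand and anything else above 40 N).
It also fails if it takes over 58 s, if anything falls off the work surface, if the arm or the gripper's body presses on something with over 40 N, if the wrist force passes 120 N, or if a joint passes its speed limit or range.

## Robot

A 6-joint arm with a two-finger parallel gripper is mounted at the origin on the work surface. World frame = base frame: x ahead of the robot, y to its left, z up, the work surface at z = 0. Lengths are in m, angles in rad, forces in N, time in s.
With the tool pointing down it reaches from about 0.275 to 1 m from the base axis. Payload 8.4 kg.
Tool frame: the origin (TCP) lies between the finger pads; the fingertips stand 8 mm ahead of it and the grasp point (between the pads) lies 11 mm behind it; z points along the fingers, x is the direction in which the jaws open and shut, and the axes are right-handed (so a half turn about z gives the same grasp; the last joint's range is limited). The gripper opens to 85 mm and grips with 20 to 120 N. Pads are 22 mm wide; open, the fingers measure 114 mm over their backs; the gripper's body (76 mm by 85 mm) begins 54 mm behind the grasp point. The pads swing forward as they close: fully open they stand 13 mm farther back than shut.
Start: joints at [-1.259, 0.353, 1.633, -0, 1.155, -0.002], TCP at [0.193, -0.594, 0.239] pointing down, gripper open.
Joint ranges: [-2.63, 2.63], [-0.92, 2.1], [0.06, 2.66], [-1.3, 4.44], [0, 2.69], [-3.02, 3.02]. Speed limits (rad/s): [2.22, 2.22, 2.79, 3.14, 3.14, 3.14].

## Interface

Orientations are given as a unit quaternion [x, y, z, w].
In Python, from plant import manip gives the robot as it stands. The module is installed in compiled form; this text tells all that it offers.
- The arm moves only by the shell command python3 -m jog 'ROWS' [FORCE]. ROWS is JSON, a list of rows, each an object with "rot": the turn, a rotation vector about the tool's x, y, z in rad, a list of three; "translation": the shift along the tool's x, y, z in m, a list of three; "fingers": the opening, from 0 (shut) to 1 (fully open). A call has 1 to 8 rows; each row is the pose to reach, as a shift and turn from the pose measured when the call began, along the tool's axes at that moment; what a row does not reach only later rows make up. A row lasts 1/12 s, in which the tool goes at most 41.7 mm and 7.16 degrees, less where a joint would pass 70% of its speed; a pose out of reach is approached as far as the arm can. A call with a gripper value outside its range is refused whole. The fingers move at their own pace and stop on an object; FORCE is the grip in N (left out, the last holds). Time passes only in rows, so rows that repeat a pose let the fingers close. It gives the time, the measured TCP pose, the force and the opening at its end, in the units of the state.
- manip.observe(): the state, without advancing time (a new reading comes with each control period).
- manip.grab_frame(name): name is "scene" or "top"; returns a dict with "img" (400x640x3 uint8, blue, green, red), "fx", "fy", "cx", "cy" (pixels), "rvec" (rotation vector, rad) and "tvec" (3), from world to camera coordinates, as OpenCV has them. Camera axes: x right, y down, z forward; pixel columns grow to the right and rows downward; lengths in m; the calibration is good to about 2 mm. A picture is of the moment at which its call begins. There is no depth.
- manip.hand_in(): hands the job in, once; it reports no verdict.
The state is a dict: "clock": time; "joint_pos": joint angles; "dq": joint speeds; "joint_torque": joint torques, N m; "tcp_pos": TCP position; "eef_rot": TCP orientation; "contact_force": force on the tool from outside, world axes, zero at the start; "wrist_torque": the same for the moment, N m; "finger_gap": opening from 0.0 (shut) to 1.0 (fully open).
Only numpy, scipy, OpenCV 4.12 (cv2) and the standard library are available. Lean on these libraries where they do the work, as an engineer would, in place of code of your own. Each camera call takes 0.05 s, during which the arm holds its last target.

## Working session

There is one attempt and no reset: what is moved stays moved. The work goes in short steps, Python scripts to look and compute and a shell command to move; the robot and the scene stay as the last step left them, time stands still between calls to the robot, and variables do not carry over. Pictures are saved under pics/ and viewed, and the job is handed in when it is done.

```bash
mkdir -p pics; python3 - <<'E'
from plant import manip
import cv2
for n in("scene","top"):
    f=manip.grab_frame(n); cv2.imwrite(f"pics/{n}0.png",f["img"]); print(n,f["fx"],f["fy"],f["cx"],f["cy"],f["rvec"],f["tvec"])
s=manip.observe(); print(s)
E
```

```text
scene 413.4017642769028 413.4017642769028 316.40507382586713 193.97072719752572 [ 1.90204311  1.26741738 -0.67203525] [-0.12740846 -0.18115628  1.59454575]
top 365.4288970340567 365.4288970340567 318.63941413364654 202.81032422154237 [ 2.13609224 -2.15617203  0.21591396] [-0.05023719  0.5203334   0.89558872]
{'clock': 0.1, 'joint_pos': array([-1.25937967e+00,  3.53595041e-01,  1.63405753e+00, -1.07116177e-05,
        1.15520650e+00, -2.39218087e-03]), 'dq': array([ 2.15626987e-04, -2.44172708e-03, -1.00221988e-03, -3.65624693e-04,
        7.93220051e-05,  1.30404611e-03]), 'joint_torque': array([-1.68671681e-04, -6.06356621e+01, -3.42820501e+01, -5.98127099e-05,
        3.92607253e-03,  1.01984409e-05]), 'tcp_pos': array([ 0.19280038, -0.59407839,  0.23862762]), 'eef_rot': array([ 8.08915105e-01, -5.87925124e-01, -5.14209875e-04, -3.69549903e-04]), 'contact_force': array([-0.69755859, -0.21018252,  0.02312769]), 'wrist_torque': array([-0.03597478, -0.00405216,  0.00296948]), 'finger_gap': 0.9992761036741041}
```

View pics/scene0.png

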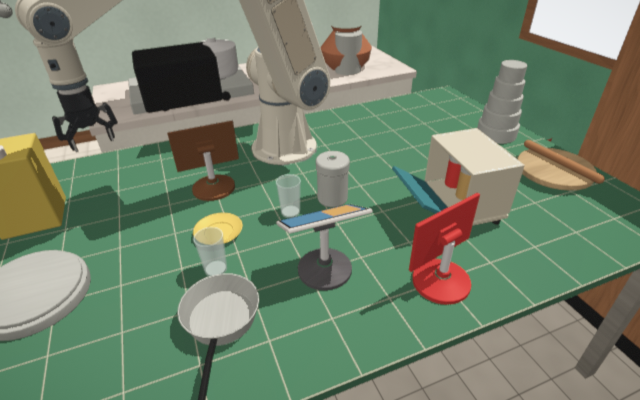

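View pics/top0.png

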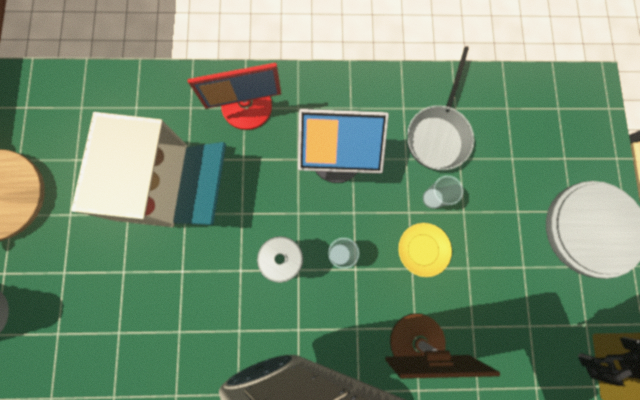

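```bash
cat > h.py <<'E'
import numpy as np, cv2
C={"scene":((413.4017642769028,316.40507382586713,193.97072719752572),[1.90204311,1.26741738,-0.67203525],[-0.12740846,-0.18115628,1.59454575]),
"top":((365.4288970340567,318.63941413364654,202.81032422154237),[2.13609224,-2.15617203,0.21591396],[-0.05023719,0.5203334,0.89558872])}
def cam(n):
    (f,cx,cy),r,t=C[n]; return np.array([[f,0,cx],[0,f,cy],[0,0,1]]),np.array(r),np.array(t)
def at(n,uv,z):
    K,r,t=cam(n); R=cv2.Rodrigues(r)[0]; o=-R.T@t; d=R.T@np.linalg.inv(K)@np.array([*uv,1.]); return o+d*(z-o[2])/d[2]
def proj(n,P):
    K,r,t=cam(n); return cv2.projectPoints(np.array(P,float).reshape(-1,1,3),r,t,K,None)[0].reshape(-1,2)
def tri(a,b):
    Ks=[cam("scene"),cam("top")]
    P=[K@np.hstack([cv2.Rodrigues(r)[0],t[:,None]]) for K,r,t in Ks]
    X=cv2.triangulatePoints(P[0],P[1],np.array(a,float).reshape(2,1),np.array(b,float).reshape(2,1)).ravel(); return X[:3]/X[3]
E
python3 - <<'E'
from h import *
for n in C:
    K,r,t=cam(n); print(n,-cv2.Rodrigues(r)[0].T@t)
s=cv2.imread("pics/scene0.png");t=cv2.imread("pics/top0.png")
a=s[130:310,160:400]; b=s[110:310,360:560]; c=t[80:300,60:300]; d=t[80:300,280:500]
for i,(x,m) in enumerate(((a,3.3),(b,3),(c,2.7),(d,2.7))): cv2.imwrite(f"pics/c{i}.png",cv2.resize(x,None,fx=m,fy=m,interpolation=cv2.INTER_CUBIC))
for p in ((340,140),(430,250),(280,260),(343,254),(445,190),(440,138),(245,110),(150,170)): print(p,at("top",p,0.0))
E
```

```text
scene [ 1.3488014  -0.38827376  0.78841927]
top [ 0.36058158 -0.02586955  0.97193697]
(340, 140) [ 0.70483886 -0.11820343  0.        ]
(430, 250) [ 0.39798315 -0.35192403  0.        ]
(280, 260) [0.37620232 0.0465983  0.        ]
(343, 254) [ 0.38996846 -0.11927719  0.        ]
(445, 190) [ 0.56092607 -0.40395789  0.        ]
(440, 138) [ 0.71032175 -0.40036654  0.        ]
(245, 110) [0.79322583 0.14703424 0.        ]
(150, 170) [0.62074218 0.39867141 0.        ]
```

View pics/c0.png

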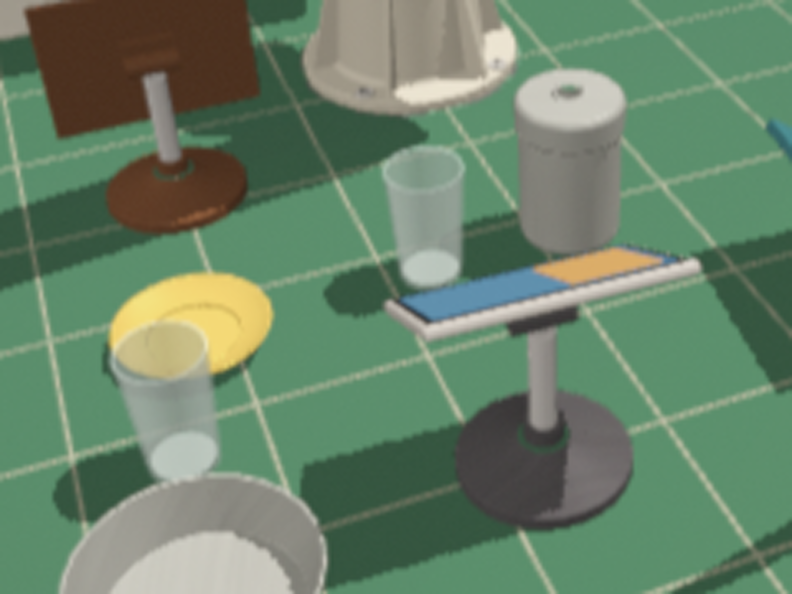

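View pics/c1.png

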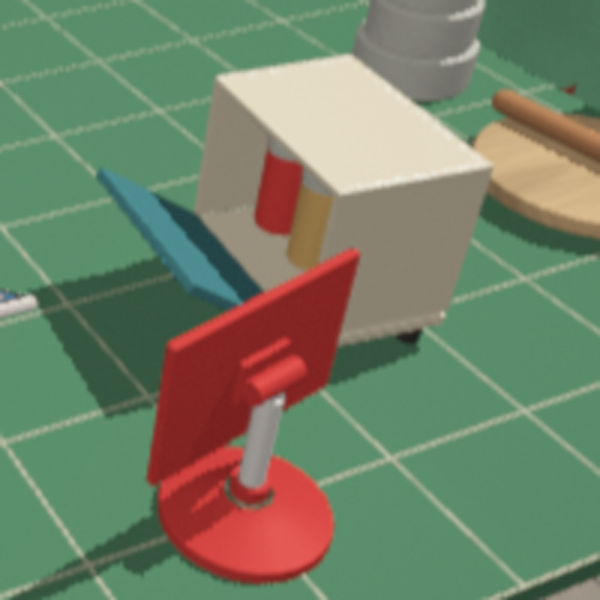

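View pics/c2.png

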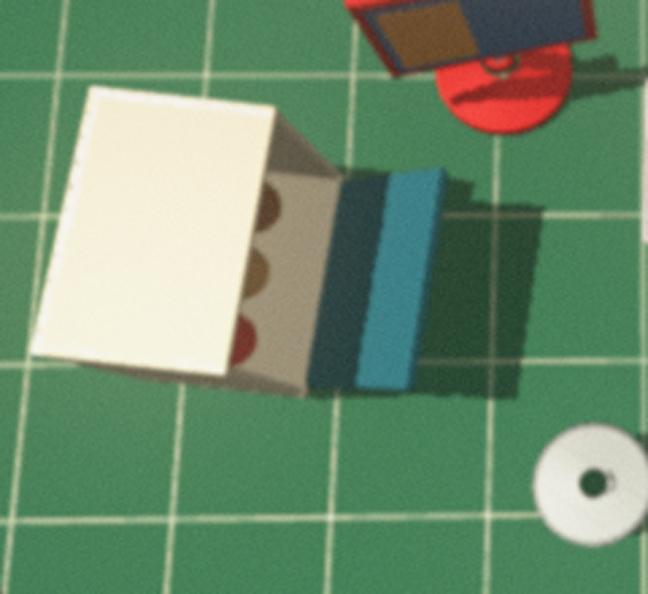

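View pics/c3.png

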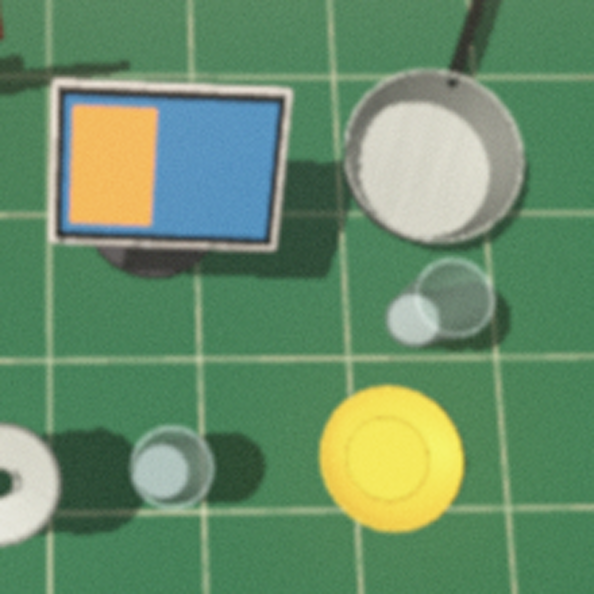

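```bash
cat > fit.py <<'E'
from h import *
from scipy.optimize import least_squares
from scipy.spatial.transform import Rotation as Ro
c0=lambda p:np.array(p)/3.3+[160,130]
c1=lambda p:np.array(p)/3+[360,110]
c2=lambda p:np.array(p)/2.7+[60,80]
c3=lambda p:np.array(p)/2.7+[280,80]
def tabpts(p,L):
    x,y,yaw,th=p
    return Ro.from_euler('z',yaw).apply(Ro.from_euler('y',th).apply(L))+[x,y,.15]
# front corners: top-left(+y,+z), top-right(-y), bot-right, bot-left
L=np.array([[-.025,.1,.07],[-.025,-.1,.07],[-.025,-.1,-.07],[-.025,.1,-.07]])
T=c3([(53,78),(292,90),(275,250),(50,243)])
S=c0([(700,263),(430,325),(388,303)])
foot=c0([545,457])
def res(p):
    P=tabpts(p,L); return np.concatenate([(proj("top",P)-T).ravel(),(proj("scene",P[:3])-S).ravel(),(proj("scene",[p[0],p[1],.012])[0]-foot)])
if __name__=="__main__":
    for th in(1.2,):
        r=least_squares(res,[.65,-.11,0,th]); print("tablet",r.x,np.round(r.fun,1))
    CT=c2([(92,87),(275,105),(226,376),(33,354)])  # x+ back, x+ front, x- front, x- back
    CS=c1([(492,165),(340,193),(217,76),(357,56)])
    FT=c2([(443,168),(409,390)]);FS=c1([(190,288),(100,168)])
    def cres(p):
        x,y,yaw,fl,H=p; R=Ro.from_euler('z',yaw)
        P=R.apply([[.11,.156,H],[.11,.006,H],[-.11,.006,H],[-.11,.156,H]])+[x,y,0]
        e=np.array([-np.sin(fl),np.cos(fl)])*.14; n=np.array([-np.cos(fl),-np.sin(fl)])*.006
        F=lambda s:R.apply([[q,(e+s*n)[0],.045+(e+s*n)[1]] for q in(.1,-.1)])+[x,y,0]
        return np.concatenate([(proj("top",P)-CT).ravel(),(proj("scene",P)-CS).ravel(),(proj("top",F(-1))-FT).ravel(),(proj("scene",F(-1))-FS).ravel()])
    r=least_squares(cres,[.62,.25,0,.9,.22]); print("cab",r.x,np.round(r.fun,1))
    print("saucer",at("top",c3((391,459)),.015), at("scene",c0((192,325)),.018))
    for n,p in (("canister",(0,0)),):print(at("top",(280,260),.15))
    print("tumb A",at("top",c3((160,472)),0.005),at("top",c3((172,466)),.115),"B",at("top",c3((413,318)),.005),at("top",c3((455,296)),.115))
    print("pan",at("top",c3((430,164)),.003),at("top",c3((434,157)),.05))
E
python3 fit.py
```

```text
tablet [ 0.65418743 -0.10442443 -0.03979737  1.02827569] [-1.8 -0.7 -0.6 -1.6 -0.7 -0.6 -1.8 -0.9 -0.2 -1.5 -2.9  0.7 -2.1 -0.2
 -0.8 -2.1]
cab [ 0.57126355  0.30021167 -0.11978109  1.00872674  0.2022674 ] [-1.  -0.7 -0.4  0.5 -1.3 -1.1 -1.6 -0.9 -0.4  1.  -1.   1.  -1.5  0.6
 -3.   0.2 -0.3 -0.5 -0.9 -0.4 -0.6 -0.3 -1.6  0.5]
saucer [ 0.39755194 -0.33316438  0.015     ] [ 0.40246073 -0.3283327   0.018     ]
[0.37379156 0.03541426 0.15      ]
tumb A [ 0.38780533 -0.10890057  0.005     ] [ 0.38972283 -0.10994452  0.115     ] B [ 0.53851253 -0.36740112  0.005     ] [ 0.53808701 -0.36790042  0.115     ]
pan [ 0.70121023 -0.39656001  0.003     ] [ 0.69191352 -0.38307113  0.05      ]
```

Candidates for the tablet: the dark-foot silver tablet at top (340,140) / scene (325,250); the red look-alike at top (245,100); the brown look-alike at top (430,350). The close crop shows dark steel foot, silver slab and blue/orange screen at (340,140), so that one is mine. The teal flap is at top (205,185), and the saucer at top (425,250).

```bash
cat > d.py <<'E'
# usage: d.py x y z  toolx_angle_deg  [tilt_deg]  (tilt: tool z leans toward direction given by 'lean azimuth deg')
import sys,numpy as np
from scipy.spatial.transform import Rotation as Ro
from plant import manip
def info():
    s=manip.observe(); R=Ro.from_quat(s["eef_rot"])
    print("t",round(s["clock"],2),"tcp",np.round(s["tcp_pos"],4),"tx",np.round(R.apply([1,0,0]),3),"tz",np.round(R.apply([0,0,1]),3),"F",np.round(s["contact_force"],1),"gap",round(s["finger_gap"],2),"q",np.round(s["joint_pos"],2))
    return s,R
a=list(map(float,sys.argv[1:]))
s,R=info()
if len(a)>=4:
    p=np.array(a[:3]); az=np.radians(a[3]); tx=np.array([np.cos(az),np.sin(az),0])
    z=np.array([0,0,-1.])
    R1=Ro.from_matrix(np.column_stack([tx,np.cross(z,tx),z]))
    if len(a)==6:
        t,la=np.radians(a[4:]); ax=np.cross([0,0,-1],[np.cos(la),np.sin(la),0]); R1=Ro.from_rotvec(ax*t)*R1
    print("translation",np.round(R.inv().apply(p-s["tcp_pos"]),4),"rot",np.round((R.inv()*R1).as_rotvec(),3))
E
python3 -m jog '[{"translation":[0,0,-0.04],"rot":[0,0,0],"fingers":0},{"translation":[0,0,-0.08],"rot":[0,0,0],"fingers":0},{"translation":[0,0,-0.12],"rot":[0,0,0],"fingers":0},{"translation":[0,0,-0.12],"rot":[0,0,0],"fingers":0}]' 20
python3 d.py 0.551 0.121 0.35 -6.9
```

```text
clock: 0.43
tcp_pos: [0.1937, -0.597, 0.3671]
eef_rot: [0.809, -0.588, 0.004, 0.003]
contact_force: [-0.0, -0.4, 0.5]
finger_gap: 0.456
t 0.43 tcp [ 0.1937 -0.597   0.3671] tx [ 0.309 -0.951  0.01 ] tz [ 0.003 -0.01  -1.   ] F [-0.  -0.4  0.5] gap 0.46 q [-1.26  0.26  1.48  0.    1.39 -0.  ]
translation [-0.5728 -0.5615  0.0113] rot [ 0.006 -0.009 -1.137]
```

```bash

python3 -m jog '[{"translation":[-0.573,-0.561,0.01],"rot":[0,0,-1.137],"fingers":0},{"translation":[-0.573,-0.561,0.01],"rot":[0,0,-1.137],"fingers":0},{"translation":[-0.573,-0.561,0.01],"rot":[0,0,-1.137],"fingers":0},{"translation":[-0.573,-0.561,0.01],"rot":[0,0,-1.137],"fingers":0},{"translation":[-0.573,-0.561,0.01],"rot":[0,0,-1.137],"fingers":0},{"translation":[-0.573,-0.561,0.01],"rot":[0,0,-1.137],"fingers":0},{"translation":[-0.573,-0.561,0.01],"rot":[0,0,-1.137],"fingers":0},{"translation":[-0.573,-0.561,0.01],"rot":[0,0,-1.137],"fingers":0}]'
python3 d.py 0.551 0.121 0.35 -6.9
```

```text
clock: 1.1
tcp_pos: [0.3421, -0.2941, 0.3552]
eef_rot: [0.992, -0.125, 0.002, 0.004]
contact_force: [0.9, -0.6, -0.2]
finger_gap: -0.003
t 1.1 tcp [ 0.3421 -0.2941  0.3552] tx [ 0.969 -0.249  0.004] tz [ 0.002 -0.009 -1.   ] F [ 0.9 -0.6 -0.2] gap -0.0 q [-0.71 -0.03  1.84 -0.01  1.33 -0.46]
translation [ 0.0991 -0.4541  0.0021] rot [ 0.008 -0.004 -0.131]
```

```bash

python3 -m jog '[{"translation":[0.099,-0.454,0],"rot":[0,0,-0.131],"fingers":0},{"translation":[0.099,-0.454,0],"rot":[0,0,-0.131],"fingers":0},{"translation":[0.099,-0.454,0],"rot":[0,0,-0.131],"fingers":0},{"translation":[0.099,-0.454,0],"rot":[0,0,-0.131],"fingers":0},{"translation":[0.099,-0.454,0],"rot":[0,0,-0.131],"fingers":0},{"translation":[0.099,-0.454,0],"rot":[0,0,-0.131],"fingers":0},{"translation":[0.099,-0.454,0],"rot":[0,0,-0.131],"fingers":0},{"translation":[0.099,-0.454,0],"rot":[0,0,-0.131],"fingers":0}]'
python3 d.py 0.551 0.121 0.098 -6.9
```

```text
clock: 1.77
tcp_pos: [0.4915, 0.0041, 0.3529]
eef_rot: [0.998, -0.06, 0.001, 0.004]
contact_force: [0.9, -0.7, 0.4]
finger_gap: -0.002
t 1.77 tcp [0.4915 0.0041 0.3529] tx [ 0.993 -0.12   0.003] tz [ 0.002 -0.009 -1.   ] F [ 0.9 -0.7  0.4] gap -0.0 q [ 0.01  0.04  1.77 -0.01  1.33  0.13]
translation [ 0.0442 -0.1253  0.254 ] rot [ 0.008 -0.003  0.   ]
```

```bash

python3 -m jog '[{"translation":[0.044,-0.125,0],"rot":[0,0,0],"fingers":0},{"translation":[0.044,-0.125,0],"rot":[0,0,0],"fingers":0},{"translation":[0.044,-0.125,0],"rot":[0,0,0],"fingers":0},{"translation":[0.044,-0.125,0.03],"rot":[0,0,0],"fingers":0},{"translation":[0.044,-0.125,0.254],"rot":[0,0,0],"fingers":0},{"translation":[0.044,-0.125,0.254],"rot":[0,0,0],"fingers":0},{"translation":[0.044,-0.125,0.254],"rot":[0,0,0],"fingers":0},{"translation":[0.044,-0.125,0.254],"rot":[0,0,0],"fingers":0}]'
python3 d.py 0.551 0.121 0.098 -6.9
python3 - <<'E'
from plant import manip
import cv2
for n in("scene","top"):cv2.imwrite(f"pics/{n}1.png",manip.grab_frame(n)["img"])
E
```

```text
clock: 2.43
tcp_pos: [0.5501, 0.1213, 0.1532]
eef_rot: [0.998, -0.06, 0.001, 0.004]
contact_force: [1.2, 0.0, 0.7]
finger_gap: 0.0
t 2.43 tcp [0.5501 0.1213 0.1532] tx [ 0.993 -0.119  0.003] tz [ 0.002 -0.009 -1.   ] F [1.2 0.  0.7] gap 0.0 q [ 0.22  0.36  1.84 -0.01  0.94  0.35]
translation [ 0.0007 -0.0003  0.0552] rot [ 0.008 -0.003  0.001]
```

View pics/scene1.png

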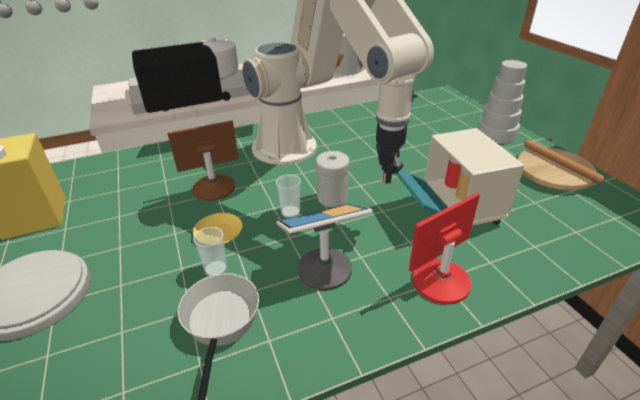

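View pics/top1.png

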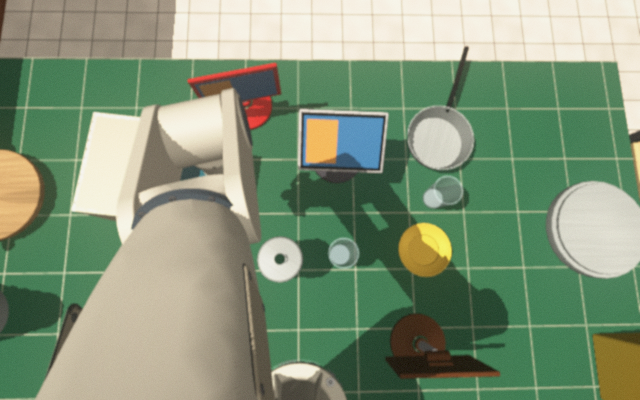

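The finger is at scene (390,178), outside the flap's free edge. I'll lower it, then sweep toward the cabinet.

```bash

python3 -m jog '[{"translation":[0,0,0.028],"rot":[0,0,0],"fingers":0},{"translation":[0,0,0.055],"rot":[0,0,0],"fingers":0},{"translation":[0,-0.02,0.055],"rot":[0,0,0],"fingers":0},{"translation":[0,-0.038,0.055],"rot":[0,0,0],"fingers":0},{"translation":[0,-0.048,0.055],"rot":[0,0,0],"fingers":0},{"translation":[0,-0.058,0.042],"rot":[0,0,0],"fingers":0},{"translation":[0,-0.069,0.028],"rot":[0,0,0],"fingers":0},{"translation":[0,-0.082,0.017],"rot":[0,0,0],"fingers":0}]'
python3 d.py
```

```text
clock: 3.2
tcp_pos: [0.5553, 0.2008, 0.1333]
eef_rot: [0.998, -0.06, -0.005, 0.007]
contact_force: [-3.3, -7.5, 1.9]
finger_gap: 0.004
t 3.2 tcp [0.5553 0.2008 0.1333] tx [ 0.993 -0.119 -0.008] tz [-0.01  -0.013 -1.   ] F [-3.3 -7.5  1.9] gap 0.0 q [ 0.35  0.43  1.79 -0.01  0.94  0.48]
```

```bash

python3 -m jog '[{"translation":[0,-0.014,-0.011],"rot":[0,0,0],"fingers":0},{"translation":[0.001,-0.028,-0.018],"rot":[0,0,0],"fingers":0},{"translation":[0.001,-0.042,-0.024],"rot":[0,0,0],"fingers":0},{"translation":[0.001,-0.055,-0.028],"rot":[0,0,0],"fingers":0},{"translation":[0.001,-0.067,-0.032],"rot":[0,0,0],"fingers":0},{"translation":[0.001,-0.076,-0.033],"rot":[0,0,0],"fingers":0},{"translation":[0.001,-0.081,-0.034],"rot":[0,0,0],"fingers":0},{"translation":[0.001,-0.081,-0.034],"rot":[0,0,0],"fingers":0}]'
python3 d.py
```

```text
clock: 3.87
tcp_pos: [0.5667, 0.2825, 0.1663]
eef_rot: [0.998, -0.059, -0.004, 0.007]
contact_force: [1.3, 0.2, -0.9]
finger_gap: 0.001
t 3.87 tcp [0.5667 0.2825 0.1663] tx [ 0.993 -0.118 -0.008] tz [-0.009 -0.013 -1.   ] F [ 1.3  0.2 -0.9] gap 0.0 q [ 0.46  0.45  1.67 -0.01  1.04  0.59]
```

```bash
python3 -m jog '[{"translation":[0,-0.002,0],"rot":[0,0,0],"fingers":0},{"translation":[0,-0.004,0],"rot":[0,0,0],"fingers":0},{"translation":[0,-0.006,0],"rot":[0,0,0],"fingers":0}]'
python3 - <<'E'
from plant import manip
import cv2
f=manip.grab_frame("scene")["img"];cv2.imwrite("pics/s2.png",cv2.resize(f[60:260,360:560],None,fx=3,fy=3,interpolation=cv2.INTER_CUBIC))
E
```

```text
clock: 4.12
tcp_pos: [0.5666, 0.2833, 0.1661]
eef_rot: [0.998, -0.059, -0.006, 0.011]
contact_force: [-3.3, -34.0, 15.8]
finger_gap: 0.006
```

View pics/s2.png

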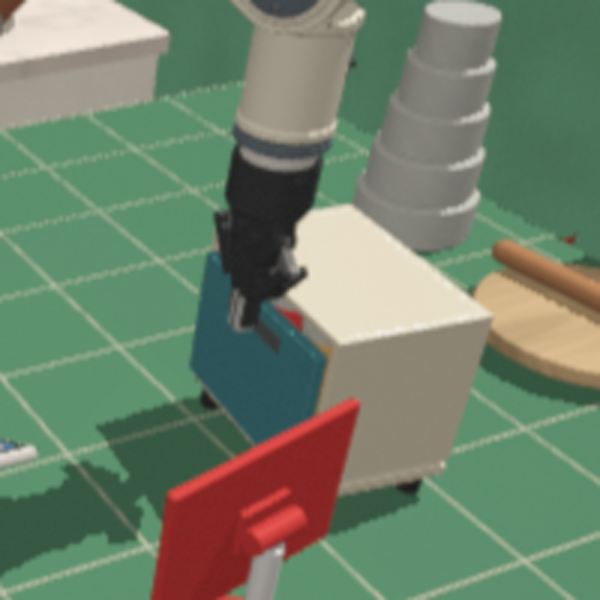

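The flap stands flush and upright, and the finger met a hard stop at 34 N, so it is shut. I'm backing off.

```bash
python3 -m jog '[{"translation":[0,0.012,0],"rot":[0,0,0],"fingers":0},{"translation":[0,0.05,0],"rot":[0,0,0],"fingers":0},{"translation":[0,0.08,0],"rot":[0,0,0],"fingers":0},{"translation":[0,0.1,-0.03],"rot":[0,0,0],"fingers":0},{"translation":[0,0.11,-0.07],"rot":[0,0,0],"fingers":0},{"translation":[0,0.12,-0.11],"rot":[0,0,0],"fingers":0},{"translation":[0,0.12,-0.14],"rot":[0,0,0],"fingers":0},{"translation":[0,0.12,-0.14],"rot":[0,0,0],"fingers":0}]'
python3 - <<'E'
from plant import manip
import cv2
for n in("scene","top"):cv2.imwrite(f"pics/{n}3.png",manip.grab_frame(n)["img"])
E
python3 d.py 0.535 -0.181 0.31 -90
```

```text
clock: 4.83
tcp_pos: [0.5571, 0.1676, 0.3158]
eef_rot: [0.998, -0.06, -0.001, 0.009]
contact_force: [0.8, 0.6, 0.8]
finger_gap: -0.003
t 4.93 tcp [0.5548 0.1673 0.3099] tx [ 0.993 -0.118 -0.007] tz [-0.01  -0.021 -1.   ] F [ 0.8 -0.3 -1.1] gap 0.0 q [ 0.3   0.23  1.64 -0.02  1.29  0.42]
translation [0.0215 0.3481 0.0074] rot [ 0.023 -0.01   1.452]
```

View pics/scene3.png

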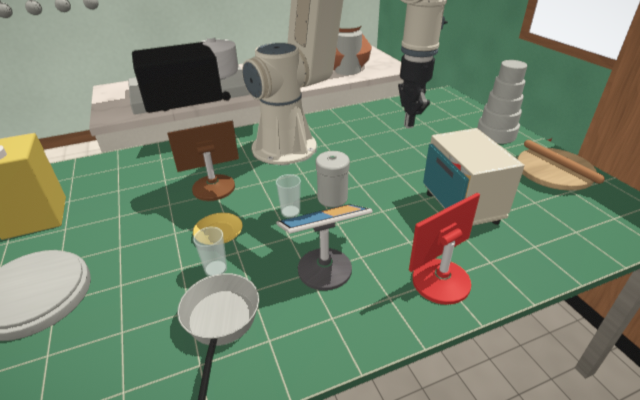

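View pics/top3.png

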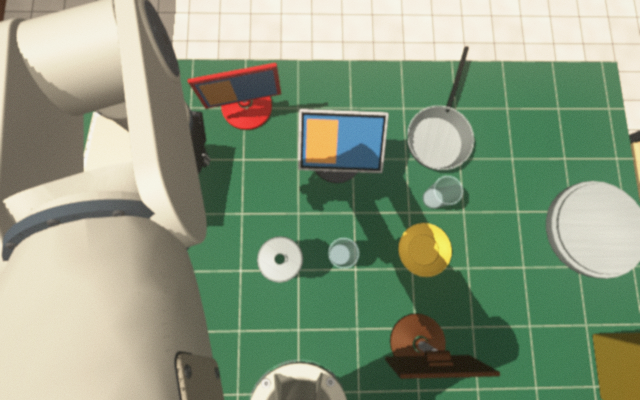

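The flap is shut at scene (447,180). The arm hangs clear, and the tablet, saucer and tumblers haven't moved. Next is the right-hand part of the tablet's lower edge.

```bash
python3 -m jog '[{"translation":[0.021,0.348,0],"rot":[0.02,-0.01,1.4],"fingers":0},{"translation":[0.021,0.348,0],"rot":[0.02,-0.01,1.4],"fingers":0},{"translation":[0.021,0.348,0],"rot":[0.02,-0.01,1.4],"fingers":0},{"translation":[0.021,0.348,0],"rot":[0.02,-0.01,1.4],"fingers":0},{"translation":[0.021,0.348,0],"rot":[0.02,-0.01,1.4],"fingers":0},{"translation":[0.021,0.348,0],"rot":[0.02,-0.01,1.4],"fingers":0},{"translation":[0.021,0.348,0],"rot":[0.02,-0.01,1.4],"fingers":0},{"translation":[0.021,0.348,0],"rot":[0.02,-0.01,1.4],"fingers":0}]'
python3 d.py 0.535 -0.181 0.31 -85
```

```text
clock: 5.6
tcp_pos: [0.5342, -0.1669, 0.3149]
eef_rot: [0.846, -0.533, -0.004, 0.005]
contact_force: [1.0, 0.1, 0.2]
finger_gap: -0.001
t 5.6 tcp [ 0.5342 -0.1669  0.3149] tx [ 0.432 -0.902 -0.001] tz [-0.011 -0.004 -1.   ] F [1.  0.1 0.2] gap -0.0 q [-0.3   0.19  1.68 -0.01  1.28  0.82]
translation [0.013  0.0053 0.005 ] rot [ 0.012 -0.001  0.36 ]
```

```bash
python3 -m jog '[{"translation":[0.013,0.005,0.04],"rot":[0.01,0,0.36],"fingers":0},{"translation":[0.013,0.005,0.08],"rot":[0.01,0,0.36],"fingers":0},{"translation":[0.013,0.005,0.12],"rot":[0.01,0,0.36],"fingers":0},{"translation":[0.013,0.005,0.16],"rot":[0.01,0,0.36],"fingers":0},{"translation":[0.013,0.005,0.19],"rot":[0.01,0,0.36],"fingers":0},{"translation":[0.013,0.005,0.19],"rot":[0.01,0,0.36],"fingers":0}]'
python3 - <<'E'
from plant import manip
import cv2
f=manip.grab_frame("scene")["img"];cv2.imwrite("pics/s4.png",cv2.resize(f[110:310,180:420],None,fx=3,fy=3,interpolation=cv2.INTER_CUBIC))
E
python3 d.py 0.56 -0.181 0.122 -85
```

```text
clock: 6.1
tcp_pos: [0.5276, -0.1797, 0.1172]
eef_rot: [0.737, -0.676, -0.006, 0.004]
contact_force: [-2.3, 0.4, -0.2]
finger_gap: 0.003
t 6.15 tcp [ 0.5297 -0.1803  0.1207] tx [ 0.087 -0.996 -0.002] tz [-0.01   0.001 -1.   ] F [0.5 0.5 0.7] gap 0.0 q [-0.33  0.4   1.87 -0.    0.88  1.16]
translation [ 0.0033 -0.0301 -0.0016] rot [ 0.01   0.002 -0.   ]
```

View pics/s4.png

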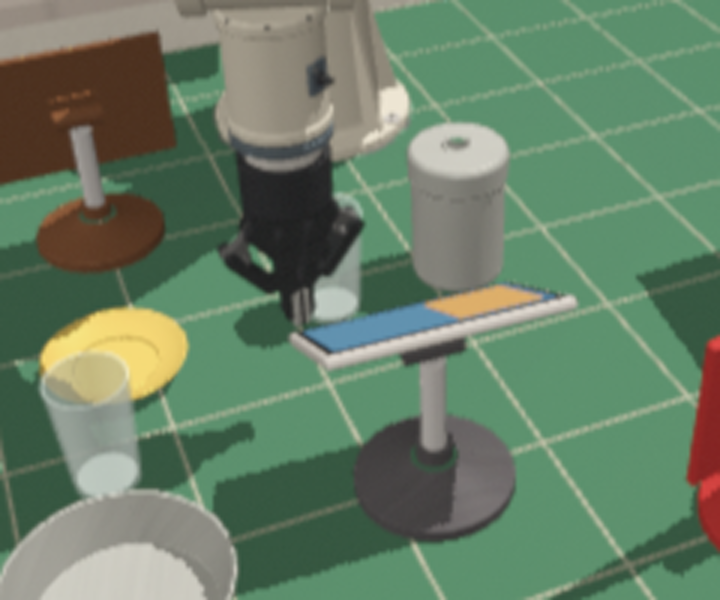

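The finger is just in front of the lower edge at crop (303,315), near the screen's right corner. I'll push slowly along the arc.

```bash
python3 -m jog '[{"translation":[0.001,-0.015,0],"rot":[0,0,0],"fingers":0},{"translation":[0.002,-0.026,0],"rot":[0,0,0],"fingers":0},{"translation":[0.003,-0.032,0],"rot":[0,0,0],"fingers":0},{"translation":[0.004,-0.038,0],"rot":[0,0,-0.02],"fingers":0},{"translation":[0.009,-0.043,0],"rot":[0,0,-0.06],"fingers":0},{"translation":[0.014,-0.048,0],"rot":[0,0,-0.11],"fingers":0},{"translation":[0.019,-0.052,0],"rot":[0,0,-0.16],"fingers":0},{"translation":[0.024,-0.056,0],"rot":[0,0,-0.2],"fingers":0}]'
python3 d.py 0.608 -0.210 0.12 -70
python3 - <<'E'
from plant import manip
import cv2
f=manip.grab_frame("scene")["img"];cv2.imwrite("pics/s5.png",cv2.resize(f[110:310,180:420],None,fx=3,fy=3,interpolation=cv2.INTER_CUBIC))
E
```

```text
clock: 6.82
tcp_pos: [0.588, -0.1996, 0.1211]
eef_rot: [0.802, -0.597, -0.004, 0.002]
contact_force: [-1.4, 1.1, -0.3]
finger_gap: -0.001
t 6.82 tcp [ 0.588  -0.1996  0.1211] tx [ 0.287 -0.958 -0.004] tz [-0.01   0.001 -1.   ] F [-1.4  1.1 -0.3] gap -0.0 q [-0.33  0.48  1.73 -0.    0.94  0.95]
translation [ 0.0157 -0.0161  0.0009] rot [ 0.009  0.004 -0.058]
```

View pics/s5.png

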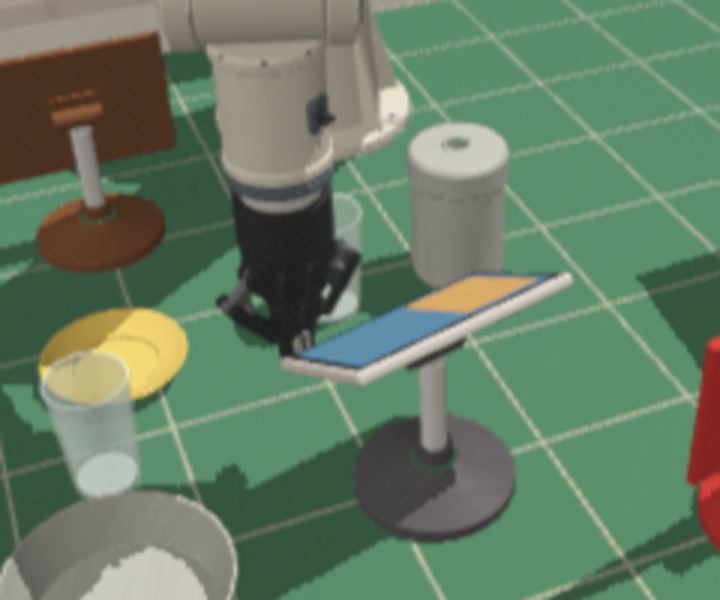

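```bash
python3 -m jog '[{"translation":[0.006,-0.005,0],"rot":[0,0,-0.07],"fingers":0},{"translation":[0.011,-0.011,0],"rot":[0,0,-0.14],"fingers":0},{"translation":[0.016,-0.016,0],"rot":[0,0,-0.2],"fingers":0},{"translation":[0.021,-0.023,0],"rot":[0,0,-0.27],"fingers":0},{"translation":[0.025,-0.029,0],"rot":[0,0,-0.34],"fingers":0},{"translation":[0.029,-0.035,0],"rot":[0,0,-0.4],"fingers":0},{"translation":[0.032,-0.04,0],"rot":[0,0,-0.45],"fingers":0},{"translation":[0.033,-0.044,0],"rot":[0,0,-0.48],"fingers":0}]'
python3 d.py 0.645 -0.2196 0.12 -45
python3 - <<'E'
from plant import manip
import cv2
f=manip.grab_frame("scene")["img"];cv2.imwrite("pics/s6.png",cv2.resize(f[110:310,180:420],None,fx=3.3,fy=3,interpolation=cv2.INTER_CUBIC))
f=manip.grab_frame("top")["img"];cv2.imwrite("pics/t6.png",cv2.resize(f[80:300,280:500],None,fx=2.7,fy=2.7,interpolation=cv2.INTER_CUBIC))
E
```

```text
clock: 7.53
tcp_pos: [0.6411, -0.2197, 0.1216]
eef_rot: [0.922, -0.387, -0.004, 0.002]
contact_force: [-1.3, -4.3, 0.5]
finger_gap: -0.002
t 7.53 tcp [ 0.6411 -0.2197  0.1216] tx [ 0.7   -0.714 -0.006] tz [-0.008 -0.    -1.   ] F [-1.3 -4.3  0.5] gap -0.0 q [-0.33  0.56  1.6  -0.    1.    0.47]
translation [ 0.0026 -0.0028  0.0015] rot [ 0.006  0.006 -0.01 ]
```

View pics/s6.png

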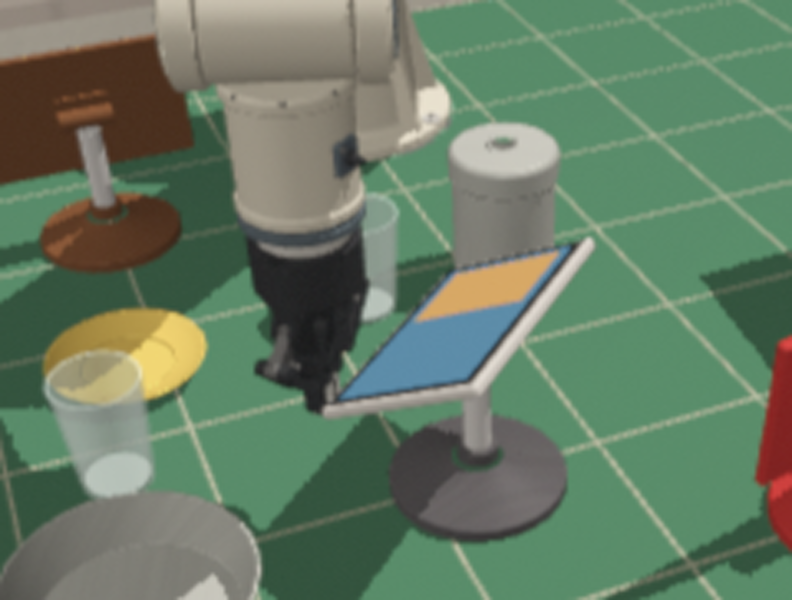

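View pics/t6.png

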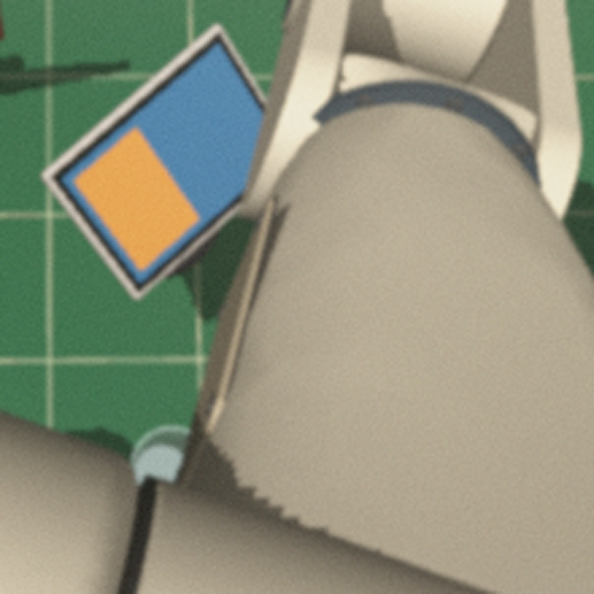

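```bash
cat > fit2.py <<'E'
from fit import *
# correction with fixed axis; corners dict idx->px ; half-pixel crop shift
def run(Tc,Sc,p0,free_xy=False):
    B=r0()
    def res2(q):
        p=[B[0],B[1],q[0],q[1]]; P=tabpts(p,L)
        e=[proj("top",[P[i]])[0]-v for i,v in Tc.items()]+[proj("scene",[P[i]])[0]-v for i,v in Sc.items()]
        return np.concatenate(e)
    r=least_squares(res2,p0); print("axis",B,"yaw,tilt",r.x,np.round(r.fun,1))
    s=np.array([.3985,-.332]); d=s-B; c,sn=np.cos(r.x[0]),np.sin(r.x[0])
    print("saucer in swivel frame", c*d[0]+sn*d[1], -sn*d[0]+c*d[1], "wanted yaw",np.arctan2(-d[1],-d[0]))
def r0(): return np.array([.655,-.105])
E
python3 - <<'E'
from fit2 import *
T={0:c3((45,175)),1:c3((217,25)),3:c3((137,298))}
g=lambda u,v:np.array([u/3.3+180,v/3+110])
S={0:g(588,240),1:g(472,384),2:g(326,408)}
run(T,S,[.7,1.])
E
```

```text
axis [ 0.655 -0.105] yaw,tilt [0.73592657 1.0184967 ] [-1.8 -0.9  0.3 -2.5 -0.6 -0.  -0.  -1.9  0.2  0.9 -2.4  2.2]
saucer in swivel frame -0.3424993805965048 0.0039273771159075155 wanted yaw 0.7244602614683455
```

```bash
cat > path.py <<'E'
import numpy as np
yaw=.73; A=np.array([.655,-.105,.15]); ph=np.radians(38); s0=-.052
z=np.array([np.sin(ph),-np.cos(ph)]); e=np.array([np.cos(ph),np.sin(ph)])
def W(p): return A+[p[0]*np.cos(yaw),p[0]*np.sin(yaw),p[1]]
for th in(1.02,.9,.8,.7,.6,.52,.46):
    n=np.array([np.cos(th),-np.sin(th)]); u=np.array([np.sin(th),np.cos(th)])
    sg=np.sign(e@n); c=-.025*n+s0*u; tip=c-sg*.011*e*min(1,abs(e@n)/.1); print(th,"tcp",np.round(W(tip-.008*z),4),"hover30",np.round(W(tip-.038*z),4))
E
python3 path.py
python3 -m jog '[{"translation":[0,0.02,0],"rot":[0,0,0],"fingers":0},{"translation":[0,0.05,0],"rot":[0,0,0],"fingers":0},{"translation":[0,0.07,-0.03],"rot":[0,0,0],"fingers":0},{"translation":[0,0.07,-0.07],"rot":[0,0,0],"fingers":0},{"translation":[0,0.07,-0.11],"rot":[0,0,0],"fingers":0},{"translation":[0,0.07,-0.13],"rot":[0,0,0],"fingers":0}]'
python3 d.py 0.56 -0.19 0.24 -48 38 42
```

```text
1.02 tcp [ 0.615  -0.1408  0.1572] hover30 [ 0.6013 -0.1531  0.1808]
0.9 tcp [ 0.6089 -0.1462  0.1431] hover30 [ 0.5951 -0.1586  0.1667]
0.8 tcp [ 0.6041 -0.1506  0.1312] hover30 [ 0.5903 -0.1629  0.1549]
0.7 tcp [ 0.6057 -0.1492  0.1259] hover30 [ 0.5919 -0.1615  0.1495]
0.6 tcp [ 0.6076 -0.1474  0.1207] hover30 [ 0.5939 -0.1597  0.1444]
0.52 tcp [ 0.6094 -0.1458  0.1168] hover30 [ 0.5957 -0.1581  0.1405]
0.46 tcp [ 0.611  -0.1444  0.114 ] hover30 [ 0.5972 -0.1567  0.1377]
clock: 8.13
tcp_pos: [0.5934, -0.2693, 0.2577]
eef_rot: [0.921, -0.389, -0.0, 0.001]
contact_force: [0.8, 0.1, 0.1]
finger_gap: -0.002
t 8.13 tcp [ 0.5934 -0.2693  0.2577] tx [ 0.697 -0.717  0.001] tz [-0.001 -0.002 -1.   ] F [0.8 0.1 0.1] gap -0.0 q [-0.43  0.38  1.55 -0.    1.21  0.37]
translation [-0.0802 -0.0314  0.0176] rot [0.666 0.012 0.037]
```

```bash
python3 -m jog '[{"translation":[-0.08,-0.031,0.0],"rot":[0.666,0.012,0.037],"fingers":0},{"translation":[-0.08,-0.031,0.0],"rot":[0.666,0.012,0.037],"fingers":0},{"translation":[-0.08,-0.031,0.0],"rot":[0.666,0.012,0.037],"fingers":0},{"translation":[-0.08,-0.031,0.0],"rot":[0.666,0.012,0.037],"fingers":0},{"translation":[-0.08,-0.031,0.01],"rot":[0.666,0.012,0.037],"fingers":0},{"translation":[-0.08,-0.031,0.018],"rot":[0.666,0.012,0.037],"fingers":0},{"translation":[-0.08,-0.031,0.018],"rot":[0.666,0.012,0.037],"fingers":0}]'
python3 - <<'E'
from plant import manip
import cv2
f=manip.grab_frame("scene")["img"];cv2.imwrite("pics/s7.png",cv2.resize(f[110:310,180:420],None,fx=3,fy=3,interpolation=cv2.INTER_CUBIC))
E
python3 d.py 0.6013 -0.1531 .1808 -48 38 42
```

```text
clock: 8.72
tcp_pos: [0.5575, -0.1906, 0.2375]
eef_rot: [0.863, -0.387, 0.131, -0.299]
contact_force: [0.4, -0.2, -1.1]
finger_gap: -0.005
t 8.77 tcp [ 0.5585 -0.1907  0.2386] tx [ 0.667 -0.745 -0.003] tz [ 0.456  0.412 -0.789] F [-0.  -0.3  0.4] gap -0.0 q [-0.68  0.28  1.92  0.81  1.   -0.31]
translation [ 0.0007 -0.0094  0.0806] rot [ 0.001  0.001 -0.004]
```

View pics/s7.png

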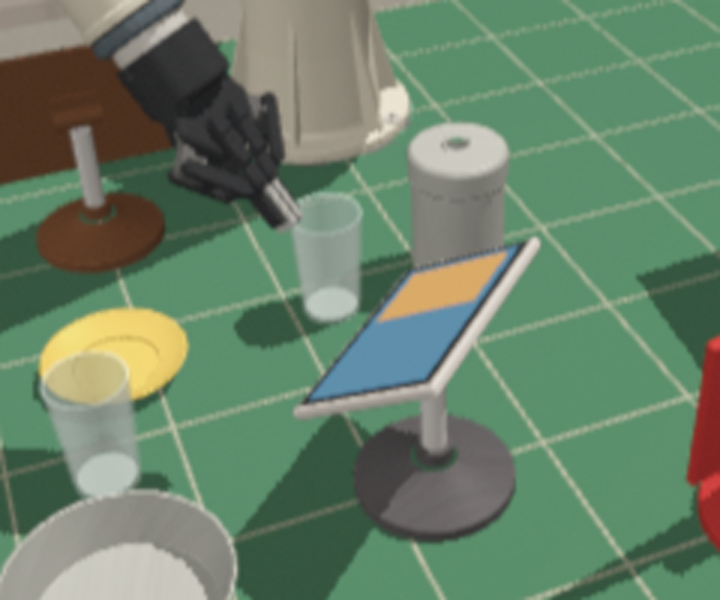

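The tablet now faces the saucer with its tilt unchanged. The tool is tilted at crop (290,215), in front of the lower half.

```bash
python3 -m jog '[{"translation":[0,-0.005,0.03],"rot":[0,0,0],"fingers":0},{"translation":[0.001,-0.009,0.06],"rot":[0,0,0],"fingers":0},{"translation":[0.001,-0.009,0.08],"rot":[0,0,0],"fingers":0},{"translation":[0.001,-0.009,0.086],"rot":[0,0,0],"fingers":0},{"translation":[0.001,-0.009,0.092],"rot":[0,0,0],"fingers":0},{"translation":[0.001,-0.009,0.097],"rot":[0,0,0],"fingers":0}]'
python3 d.py 0.615 -0.1408 0.1572 -48 38 42
```

```text
clock: 9.27
tcp_pos: [0.6097, -0.1465, 0.1686]
eef_rot: [0.863, -0.386, 0.132, -0.297]
contact_force: [-0.0, -0.2, -0.3]
finger_gap: 0.003
t 9.27 tcp [ 0.6097 -0.1465  0.1686] tx [ 0.668 -0.744 -0.002] tz [ 0.457  0.412 -0.789] F [-0.  -0.2 -0.3] gap 0.0 q [-0.56  0.4   1.93  0.92  0.84 -0.37]
translation [-0.0007  0.0009  0.0138] rot [ 0.001  0.    -0.003]
```

```bash
python3 -m jog '[{"translation":[0,0.006,0.004],"rot":[0,0,0],"fingers":0},{"translation":[0,0.01,0.008],"rot":[0,0,0],"fingers":0},{"translation":[0,0.011,0.012],"rot":[0,0,0],"fingers":0},{"translation":[0,0.012,0.016],"rot":[0,0,0],"fingers":0},{"translation":[0,0.015,0.02],"rot":[0,0,0],"fingers":0}]'
python3 d.py 0.6094 -.1458 .1168 -48 38 42
```

```text
clock: 9.68
tcp_pos: [0.6099, -0.1469, 0.144]
eef_rot: [0.863, -0.386, 0.132, -0.297]
contact_force: [-2.6, -0.9, 7.0]
finger_gap: 0.001
t 9.68 tcp [ 0.6099 -0.1469  0.144 ] tx [ 0.667 -0.745 -0.001] tz [ 0.458  0.411 -0.788] F [-2.6 -0.9  7. ] gap 0.0 q [-0.56  0.44  1.95  0.96  0.81 -0.42]
translation [-0.0011  0.0165  0.0216] rot [ 0.001 -0.001 -0.003]
```

```bash
python3 -m jog '[{"translation":[0,0.003,0.004],"rot":[0,0,0],"fingers":0},{"translation":[0,0.006,0.008],"rot":[0,0,0],"fingers":0},{"translation":[0,0.009,0.012],"rot":[0,0,0],"fingers":0},{"translation":[0,0.012,0.016],"rot":[0,0,0],"fingers":0},{"translation":[0,0.012,0.016],"rot":[0,0,0],"fingers":0}]'
python3 d.py 0.6094 -.1458 .1168 -48 38 42
python3 - <<'E'
from plant import manip
import cv2
f=manip.grab_frame("scene")["img"];cv2.imwrite("pics/s8.png",cv2.resize(f[110:310,180:420],None,fx=3.3,fy=3.0,interpolation=cv2.INTER_CUBIC))
f=manip.grab_frame("top")["img"];cv2.imwrite("pics/t8.png",cv2.resize(f[80:300,280:500],None,fx=2.7,fy=2.7,interpolation=cv2.INTER_CUBIC))
E
```

```text
clock: 10.1
tcp_pos: [0.6103, -0.1473, 0.1238]
eef_rot: [0.863, -0.387, 0.132, -0.297]
contact_force: [0.1, -1.6, 0.3]
finger_gap: -0.001
t 10.1 tcp [ 0.6103 -0.1473  0.1238] tx [ 0.666 -0.746 -0.001] tz [ 0.458  0.41  -0.788] F [ 0.1 -1.6  0.3] gap -0.0 q [-0.56  0.47  1.95  0.99  0.78 -0.47]
translation [-0.0017  0.004   0.0057] rot [ 0.001 -0.002 -0.004]
```

View pics/s8.png

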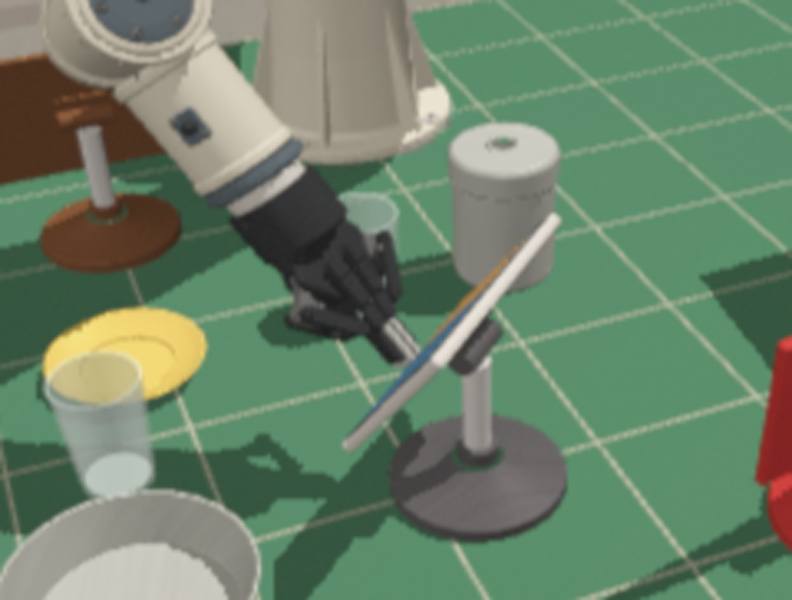

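View pics/t8.png

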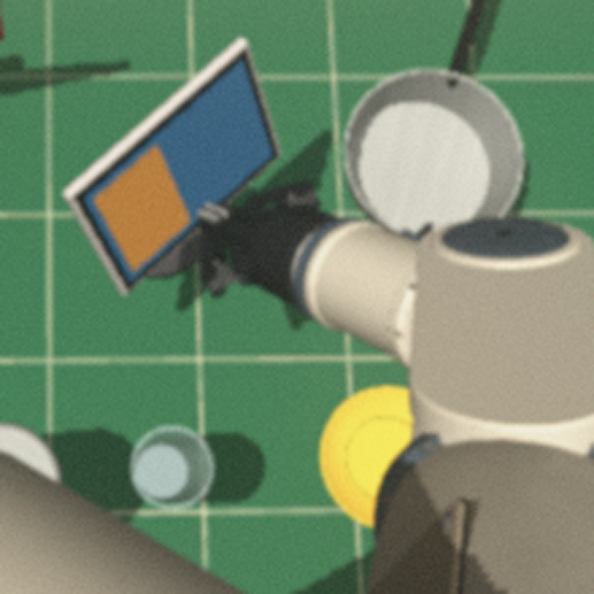

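```bash
python3 - <<'E'
from fit2 import *
T={0:c3((76,200)),1:c3((247,52)),2:c3((280,156)),3:c3((126,294))}
g=lambda u,v:np.array([u/3.3+180,v/3+110])
S={0:g(552,213),1:g(435,360),2:g(345,441)}
run(T,S,[.7,.6]); run(T,{},[.7,.6])
E
```

```text
axis [ 0.655 -0.105] yaw,tilt [0.73660745 0.53997844] [-3.4 -1.8  0.2 -5.8 -0.3 -2.1 -1.5 -0.4 -1.2 -1.  -2.6 -0.7 -1.4  3.2]
saucer in swivel frame -0.34249662715622575 0.0041605752738382296 wanted yaw 0.7244602614683455
axis [ 0.655 -0.105] yaw,tilt [0.73671114 0.47159076] [-1.8 -0.2  1.8 -4.4 -1.6 -2.5 -2.5 -1.1]
saucer in swivel frame -0.3424961939072232 0.004196088543604731 wanted yaw 0.7244602614683455
```

```bash
python3 -m jog '[{"translation":[0,0,-0.02],"rot":[0,0,0],"fingers":0},{"translation":[0,0,-0.06],"rot":[0,0,0],"fingers":0},{"translation":[0,0,-0.1],"rot":[0,0,0],"fingers":0},{"translation":[0,-0.02,-0.14],"rot":[0,0,0],"fingers":0},{"translation":[0,-0.06,-0.17],"rot":[0,0,0],"fingers":0},{"translation":[0,-0.09,-0.2],"rot":[0,0,0],"fingers":0},{"translation":[0,-0.12,-0.22],"rot":[0,0,0],"fingers":0},{"translation":[0,-0.12,-0.22],"rot":[0,0,0],"fingers":0}]'
python3 - <<'E'
from plant import manip
import cv2
f=manip.grab_frame("scene")["img"];cv2.imwrite("pics/full9.png",f);cv2.imwrite("pics/s9.png",cv2.resize(f[160:310,230:400],None,fx=4,fy=4,interpolation=cv2.INTER_CUBIC))
f=manip.grab_frame("top")["img"];cv2.imwrite("pics/t9.png",cv2.resize(f[70:290,280:500],None,fx=2.7,fy=2.7,interpolation=cv2.INTER_CUBIC))
E
python3 d.py
```

```text
clock: 10.87
tcp_pos: [0.5826, -0.1749, 0.3798]
eef_rot: [0.863, -0.385, 0.137, -0.297]
contact_force: [0.5, -0.5, 0.6]
finger_gap: -0.002
t 10.97 tcp [ 0.5807 -0.1745  0.374 ] tx [ 0.667 -0.745  0.003] tz [ 0.461  0.409 -0.788] F [-0.6  0.8 -0.4] gap 0.0 q [-0.63  0.14  1.76  0.71  1.18 -0.06]
```

View pics/full9.png

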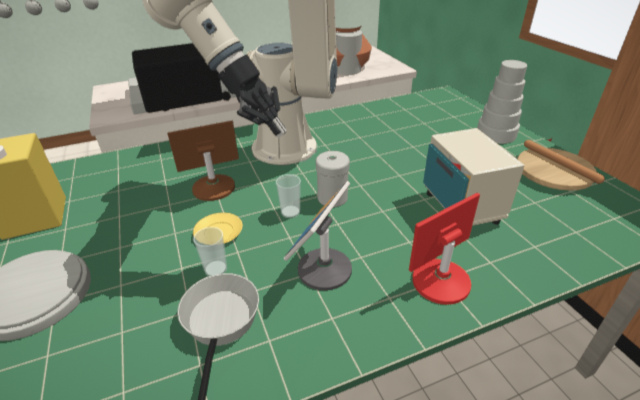

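View pics/s9.png

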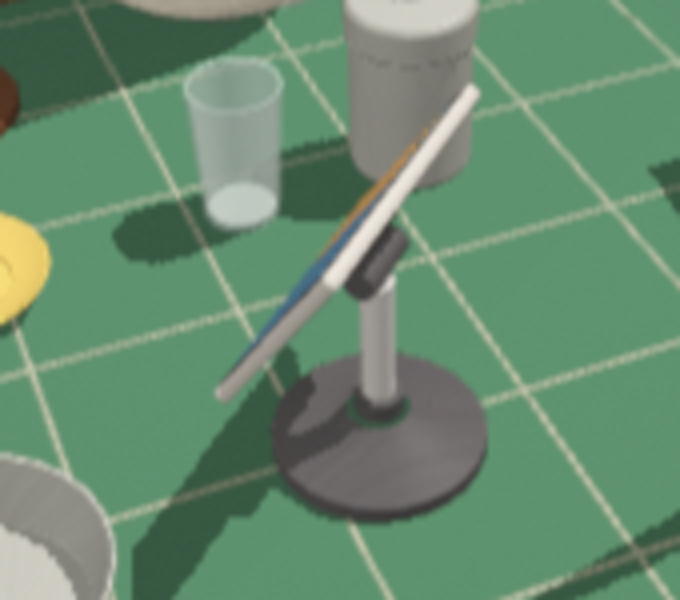

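View pics/t9.png

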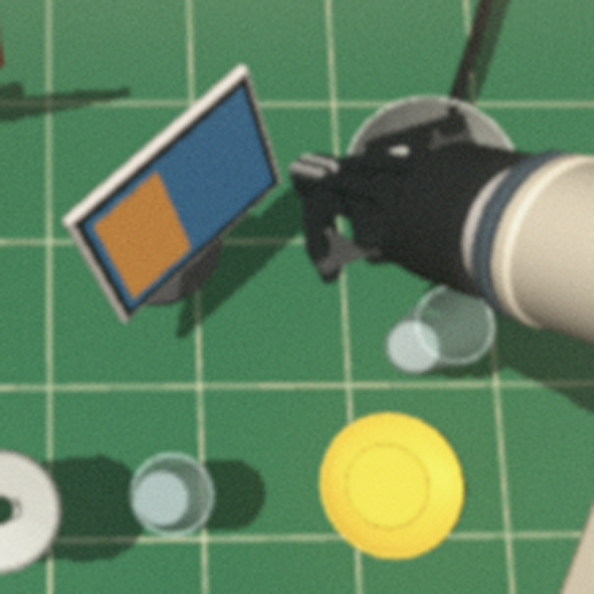

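```bash
python3 - <<'E'
from fit import *
m=lambda p,s,o:(np.array(p)+.5)/s-.5+o
def P(p): 
    x,y,yaw,th=p
    f=lambda k:tabpts(p,np.array([[k,.1,.07],[k,-.1,.07],[k,-.1,-.07],[k,.1,-.07]]))
    return np.vstack([f(-.025),f(-.015)])
T={0:(80,228),4:(64,218),5:(243,66),1:(248,80),2:(280,183),3:(127,320)}
S={0:(467,88),4:(478,92),1:(325,275),5:(337,287),2:(217,392),6:(224,400)}
T={k:m(v,2.7,[280,70]) for k,v in T.items()};S={k:m(v,4,[230,160]) for k,v in S.items()}
def res(q):
    X=P(q[:4]);return np.concatenate([proj("top",[X[i]])[0]+q[4:6]-v for i,v in T.items()]+[proj("scene",[X[i]])[0]+q[6:8]-v for i,v in S.items()]+[np.array(q[4:8])*.5])
r=least_squares(res,[.655,-.105,.73,.5,0,0,0,0]);print(np.round(r.x,3),np.round(r.fun,1))
x,y,yaw,th=r.x[:4]
for s in ((.3985,-.332),(.402,-.329),at("top",m((391.5,485.5),2.7,[280,70])-r.x[4:6],.018)[:2]):
    d=np.array(s)-[x,y];print(s,"y in frame",-np.sin(yaw)*d[0]+np.cos(yaw)*d[1],"x",np.cos(yaw)*d[0]+np.sin(yaw)*d[1])
E
```

```text
[ 0.649 -0.105  0.732  0.551  1.283 -0.508  1.402  0.554] [-3.5  0.  -0.2  1.6  0.3 -0.2  1.5 -3.8  1.7  0.3 -0.2  2.2  0.3 -2.1
  0.8 -0.5 -1.3 -0.1 -0.6 -0.1 -0.6  1.   1.   1.7  0.6 -0.3  0.7  0.3]
(0.3985, -0.332) y in frame -0.0011728734715577005 x -0.3377437687304485
(0.402, -0.329) y in frame -0.0012820836426976068 x -0.33313529033313344
[ 0.39745451 -0.3284748 ] y in frame 0.0021475698597856197 x -0.3361642862345826
```

```bash
python3 - <<'E'
from fit import *
f=cv2.imread("pics/full9.png"); out=[]
for th in(.43,.52,.62):
    g=cv2.resize(f[180:280,270:370],None,fx=2.6*2,fy=5.2,interpolation=cv2.INTER_CUBIC)[:, :]
    for k,c in((-.025,(0,0,255)),(-.015,(0,255,255))):
        X=tabpts([.652,-.105,.732,th],np.array([[k,.1,.07],[k,-.1,.07],[k,-.1,-.07],[k,.1,-.07]]))
        p=((proj("scene",X)+[1,.5]-[270,180]+.5)*5.2-.5).astype(int); cv2.polylines(g,[p],True,c,1)
    out.append(cv2.resize(g,(266,266)) if 0 else g[40:460,20:440][::1,::1])
cv2.imwrite("pics/ov.png",cv2.resize(np.hstack(out),(798,266),interpolation=cv2.INTER_AREA))
cv2.imwrite("pics/ov52.png",out[1])
E
```

```text
(no output)
```

View pics/ov.png

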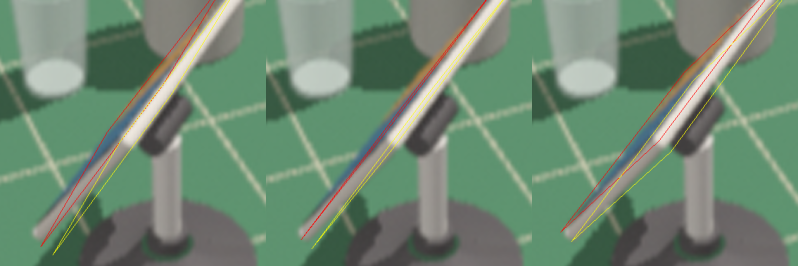

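View pics/ov52.png

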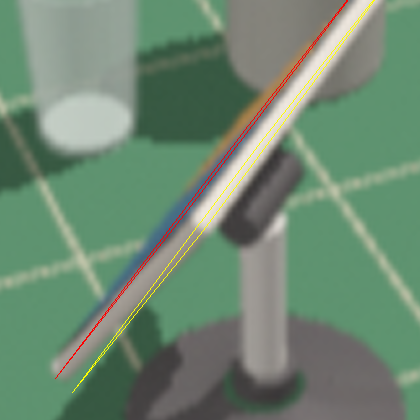

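The overlays put the tilt between 0.52 and 0.62, so I'll fit it more carefully by registering the rendered slab silhouette.

```bash
python3 - <<'E'
from fit import *
f=cv2.imread("pics/full9.png")
# cleaner top frame: take t9 source not saved raw -> use scene raw, top from crop
from plant import manip
print("t",manip.observe()["clock"])
t=manip.grab_frame("top")["img"]; cv2.imwrite("pics/top10.png",t)
for th,yaw in((.48,.73),(.56,.73),(.62,.73)):
    out=[]
    for n,im,(x0,y0),off in(("scene",f,(278,175),(1.2,.5)),("top",t,(295,85),(1.2,-.3))):
        g=cv2.resize(im[y0:y0+100,x0:x0+100],None,fx=4,fy=4,interpolation=cv2.INTER_CUBIC)
        for k,c in((-.025,(0,0,255)),(-.015,(0,255,255))):
            X=tabpts([.652,-.105,yaw,th],np.array([[k,.1,.07],[k,-.1,.07],[k,-.1,-.07],[k,.1,-.07]]))
            p=((proj(n,X)+off-[x0,y0]+.5)*4-.5).astype(int); cv2.polylines(g,[p],True,c,1)
        out.append(g)
    cv2.imwrite(f"pics/ov_{int(th*100)}.png",np.hstack(out))
E
```

```text
t 10.9667
```

View pics/ov_48.png

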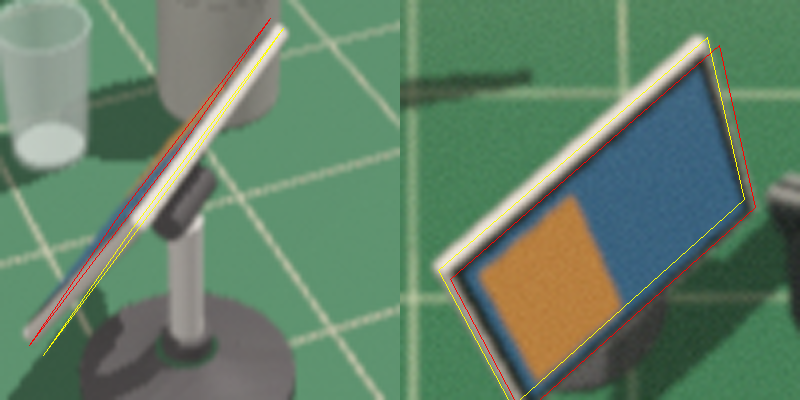

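View pics/ov_56.png

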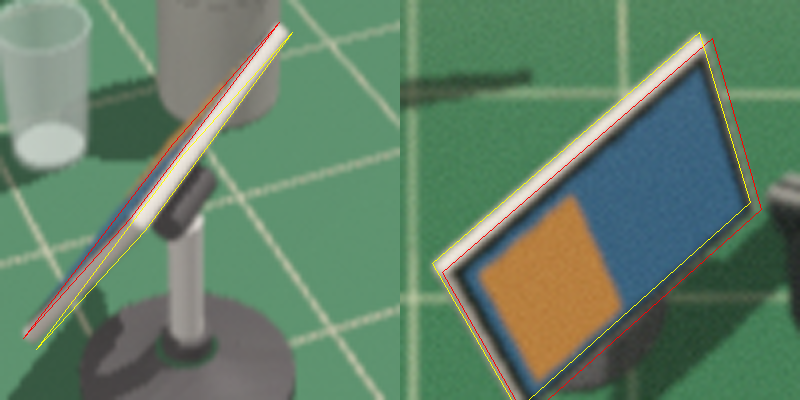

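View pics/ov_62.png

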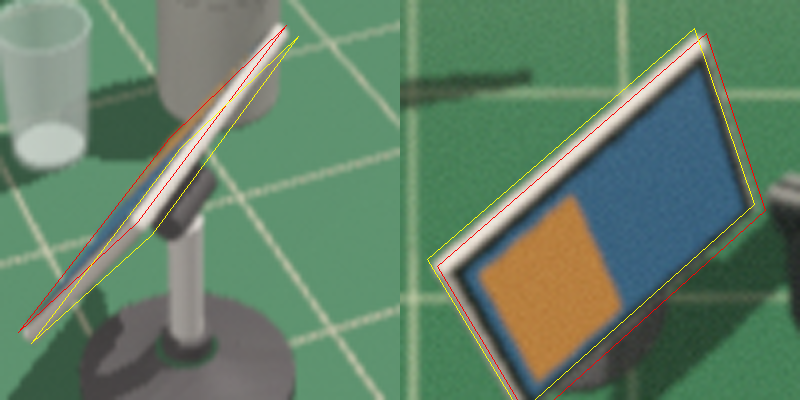

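Overlay reads about 0.56 rad and the finger kinematics about 0.6. That is inside the band but high, so I'll nudge it about 2 mm more for centring.

```bash
python3 d.py 0.575 -0.179 0.186 -48 38 42
```

```text
t 11.02 tcp [ 0.5797 -0.1742  0.3715] tx [ 0.667 -0.745 -0.   ] tz [ 0.458  0.41  -0.789] F [ 0.2  0.3 -1.2] gap -0.0 q [-0.63  0.14  1.77  0.71  1.18 -0.06]
translation [0.0004 0.1193 0.1422] rot [ 0.001 -0.002 -0.002]
```

```bash
python3 -m jog '[{"translation":[0,0.024,0.028],"rot":[0,0,0],"fingers":0},{"translation":[0,0.048,0.057],"rot":[0,0,0],"fingers":0},{"translation":[0,0.072,0.085],"rot":[0,0,0],"fingers":0},{"translation":[0,0.096,0.114],"rot":[0,0,0],"fingers":0},{"translation":[0,0.119,0.142],"rot":[0,0,0],"fingers":0},{"translation":[0,0.119,0.142],"rot":[0,0,0],"fingers":0}]'; python3 d.py 0.6116 -0.1462 0.1227 -48 38 42
```

```text
clock: 11.52
tcp_pos: [0.5697, -0.1758, 0.1773]
eef_rot: [0.863, -0.388, 0.126, -0.297]
contact_force: [-1.1, 0.7, -1.4]
finger_gap: 0.002
t 11.52 tcp [ 0.5697 -0.1758  0.1773] tx [ 0.667 -0.745 -0.014] tz [ 0.448  0.416 -0.792] F [-1.1  0.7 -1.4] gap 0.0 q [-0.65  0.37  1.96  0.87  0.9  -0.4 ]
translation [ 0.0066 -0.0071  0.0743] rot [ 0.006  0.009 -0.01 ]
```

```bash
python3 -m jog '[{"translation":[0.003,-0.004,0.02],"rot":[0.006,0.009,-0.01],"fingers":0},{"translation":[0.006,-0.007,0.04],"rot":[0.006,0.009,-0.01],"fingers":0},{"translation":[0.006,-0.007,0.05],"rot":[0.006,0.009,-0.01],"fingers":0},{"translation":[0.006,-0.007,0.055],"rot":[0.006,0.009,-0.01],"fingers":0},{"translation":[0.006,-0.007,0.055],"rot":[0.006,0.009,-0.01],"fingers":0}]'; python3 d.py 0.6116 -0.1462 0.1227 -48 38 42
```

```text
clock: 11.93
tcp_pos: [0.6024, -0.1532, 0.1378]
eef_rot: [0.864, -0.384, 0.132, -0.298]
contact_force: [-0.3, -0.9, 0.3]
finger_gap: -0.003
t 11.93 tcp [ 0.6024 -0.1532  0.1378] tx [ 0.67  -0.743 -0.002] tz [ 0.456  0.413 -0.788] F [-0.3 -0.9  0.3] gap -0.0 q [-0.58  0.45  1.95  0.96  0.81 -0.45]
translation [0.001  0.0002 0.019 ] rot [-0.     0.002 -0.   ]
```

```bash
python3 -m jog '[{"translation":[0.001,0,0.006],"rot":[0,0,0],"fingers":0},{"translation":[0.001,0,0.011],"rot":[0,0,0],"fingers":0},{"translation":[0.001,0,0.015],"rot":[0,0,0],"fingers":0},{"translation":[0.001,0,0.017],"rot":[0,0,0],"fingers":0},{"translation":[0.001,0,0.019],"rot":[0,0,0],"fingers":0},{"translation":[0.001,0,0.019],"rot":[0,0,0],"fingers":0}]'; python3 d.py 0.6116 -0.1462 0.1227 -48 38 42
python3 -m jog '[{"translation":[0,0,-0.02],"rot":[0,0,0],"fingers":0},{"translation":[0,0,-0.06],"rot":[0,0,0],"fingers":0},{"translation":[0,0,-0.1],"rot":[0,0,0],"fingers":0},{"translation":[0,-0.02,-0.14],"rot":[0,0,0],"fingers":0},{"translation":[0,-0.06,-0.17],"rot":[0,0,0],"fingers":0},{"translation":[0,-0.09,-0.2],"rot":[0,0,0],"fingers":0},{"translation":[0,-0.12,-0.22],"rot":[0,0,0],"fingers":0},{"translation":[0,-0.12,-0.22],"rot":[0,0,0],"fingers":0}]'
python3 - <<'E'
from fit import *
from plant import manip
f=manip.grab_frame("scene")["img"];t=manip.grab_frame("top")["img"]; cv2.imwrite("pics/full11.png",f)
out=[];th,yaw=.52,.73
for n,im,(x0,y0),off in(("scene",f,(278,175),(.7,.5)),("top",t,(295,85),(.5,0))):
        g=cv2.resize(im[y0:y0+100,x0:x0+100],None,fx=4,fy=4,interpolation=cv2.INTER_CUBIC)
        for k,c in((-.025,(0,0,255)),(-.015,(0,255,255))):
            X=tabpts([.652,-.105,yaw,th],np.array([[k,.1,.07],[k,-.1,.07],[k,-.1,-.07],[k,.1,-.07]]))
            p=((proj(n,X)+off-[x0,y0]+.5)*4-.5).astype(int); cv2.polylines(g,[p],True,c,1)
        out.append(g)
cv2.imwrite("pics/ov11.png",np.hstack(out))
E
```

```text
clock: 12.43
tcp_pos: [0.6118, -0.1462, 0.1228]
eef_rot: [0.864, -0.385, 0.132, -0.298]
contact_force: [-1.7, -1.6, 1.1]
finger_gap: 0.001
t 12.43 tcp [ 0.6118 -0.1462  0.1228] tx [ 0.67  -0.743 -0.001] tz [ 0.457  0.413 -0.788] F [-1.7 -1.6  1.1] gap 0.0 q [-0.56  0.48  1.95  0.99  0.79 -0.47]
translation [-0.0001  0.0002  0.    ] rot [-0.     0.001 -0.   ]
clock: 13.1
tcp_pos: [0.5843, -0.1743, 0.3785]
eef_rot: [0.864, -0.383, 0.137, -0.298]
contact_force: [0.8, -0.6, 0.8]
finger_gap: 0.001
```

View pics/ov11.png

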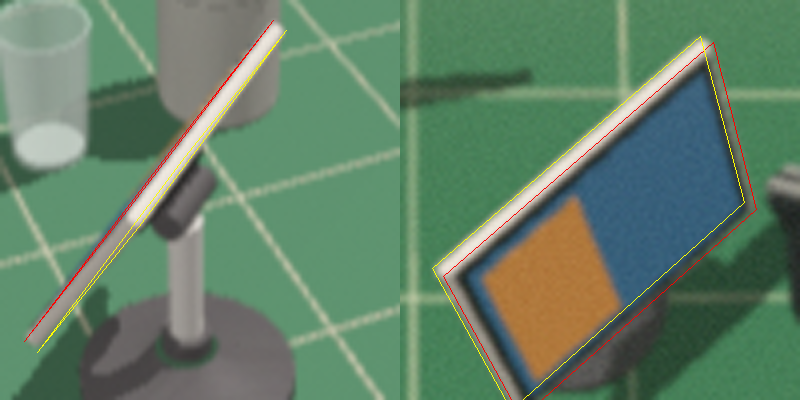

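View pics/full11.png

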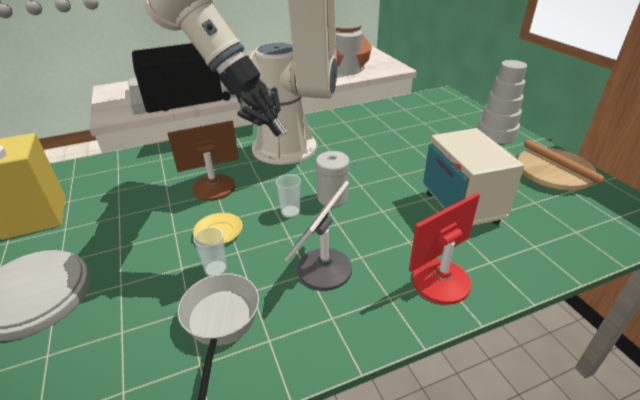

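The model at tilt 0.52 and yaw 0.73 now matches both views. The flap is shut at scene (447,180), the loose items are in place and the arm is clear, so I'm handing in.

```bash
python3 -m jog '[{"translation":[0,0,0],"rot":[0,0,0],"fingers":0},{"translation":[0,0,0],"rot":[0,0,0],"fingers":0},{"translation":[0,0,0],"rot":[0,0,0],"fingers":0}]'; python3 -c "
from plant import manip
print(manip.hand_in())"
```

```text
clock: 13.45
tcp_pos: [0.5817, -0.1737, 0.3708]
eef_rot: [0.864, -0.384, 0.133, -0.298]
contact_force: [-0.5, -0.2, -0.4]
finger_gap: 0.0
the job is handed in; nothing more can be done
None
```

I did all three steps, and by my last checks everything is in tolerance. I handed in at about 13.5 s; the hand-in reported no verdict.

- **Flap:** I swept it shut with the closed fingers until it hit the hard stop at 34 N. It looks flush and upright in the last picture.
- **Swivel:** I pushed the right end of the tablet's lower edge round to about 0.73 rad. The facing line passes within about 5 mm of the saucer's centre (limit 30 mm).
- **Tilt:** I pressed the lower half of the screen, with about 7.5 N at the highest reading. A model at 0.52 rad (30 degrees) fits both final camera views.
- **Other items:** The saucer, canister, tumblers and pan look unmoved, and the arm is well clear with no contact force.

**Disagreement:** After the first press, the tilt estimates ranged from 0.47 to 0.60 rad. I nudged the tablet about 2 mm more to centre it in the 0.42–0.63 rad band. I checked the final tilt only by overlay, so it is good to roughly ±0.04 rad.

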